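# Pack away the parts of a mandoline slicer

## Robot

A 6-joint arm with a two-finger parallel gripper is mounted at the origin on a cart in front of the work surface, level with it; the furniture and walls round the work are solid. World frame = base frame: x ahead of the robot, y to its left, z up, the work surface at z = 0. Lengths are in m, angles in degrees, forces in N, time in s.
With the tool pointing down it reaches from about 0.25 to 0.725 m from the base axis. Payload 9.7 kg.
Tool frame: the origin (TCP) lies at the very end of the fingers, on their centre line; the grasp point (between the pads) lies 19 mm behind it; z points along the fingers, y is the direction in which the jaws open and shut (so a half turn about z gives the same grasp; the last joint's range is limited). The gripper opens to 85 mm and grips with 20 to 120 N. Pads are 22 mm wide; open, the fingers measure 114 mm over their backs; the gripper's body (76 mm by 85 mm) begins 54 mm behind the grasp point. The pads swing forward as they close: fully open they stand 13 mm farther back than shut.
Start: joints at [-64.744, 4.979, 10.078, 95.1, 0, 90], TCP at [0.235, -0.497, 0.231] pointing down, gripper open.
Joint ranges: [-179.16, 179.16], [-48.56, 103.87], [-65.8, 70.77], [-126.05, 130.52], [-82.76, 87.17], [-180, 180]. Speed limits (degrees/s): [127.2, 127.2, 147.25, 180, 180, 180].

## Interface

Orientations are given as [roll, pitch, yaw] about the fixed x, y, z axes, in that order (R = Rz(yaw) Ry(pitch) Rx(roll)).
In Python, from workcell import bot gives the robot as it stands.
- The arm moves only by the shell command python3 -m pendant 'ROWS' [FORCE]. ROWS is JSON, a list that holds one entry, the list of rows, each a list of 7 numbers: the shift along the tool's x, y, z in cm, then the turn, a rotation vector about the tool's x, y, z in rad, then the opening in per cent of the stroke, from 0 (shut) to 100 (fully open). In form: [[[dx, dy, dz, ax, ay, az, gripper], ...]]. A call has 1 to 5 rows; each row shifts and turns the pose as measured when the row begins, along the tool's axes as they then stand; what a row does not reach is not made up. A row lasts 1/12 s, in which the tool goes at most 41.7 mm and 7.16 degrees, less where a joint would pass 70% of its speed; a pose out of reach is approached as far as the arm can. A call with a gripper value outside its range is refused whole. The fingers move at their own pace and stop on an object; FORCE is the grip in N (left out, the last holds). Time passes only in rows, so rows that do not move let the fingers close. It gives the time, the measured TCP pose, the force and the opening at its end, in the units of the state.
- bot.get_obs(): the state, without advancing time (a new reading comes with each control period).
- bot.camera(name): name is "scene" or "side" or "wrist"; returns the picture (480x640x3 uint8, red, green, blue); there is no depth.
- bot.get_calibration(name): a dict with "intrinsics" (3x3 intrinsics, pixels), "pose" (4x4, takes a point from camera to world coordinates); the wrist camera has in their place "T_tool_cam" (4x4, takes a point from camera to tool coordinates, whose origin is the TCP and whose axes are the flange's). Camera axes: x right, y down, z forward; pixel columns grow to the right and rows downward; lengths in m; the calibration is good to about 2 mm. A picture is of the moment at which its call begins: read the wrist's pose just before it. get_calibration takes no time and is no camera call.
- bot.job_done(): hands the job in, once; it reports no verdict.
Trained networks look in the newest picture that a camera, given by its name, has taken for a name from the list of things; names that differ only in an ending like _2 or _b are one class to them, and where a whole thing is asked for, a point or a joint stands for the part that bears it (a point fixed in the world has none). Each returns a list of dicts, best first, with "confidence" (0 to 1); they miss things now and then, are a little off and sometimes report something else, mostly with a low value. They report only what shows in the picture. A call takes as long as a camera call. They do not tell look-alikes from the thing itself.
- bot.masks_of(camera, thing): "pixels" (480x640 bool, what is visible of it) and "extent" ([left, top, right, bottom] in pixels, round what is visible of it).
- bot.mark_of(camera, thing): "uv" ([column, row] in pixels: a listed point, or the origin of a listed thing).
The state is a dict: "time": time; "q": joint angles; "qd": joint speeds; "joint_efforts": joint torques, N m; "ee_pos": TCP position; "tcp_rot": TCP orientation; "wrist_force": force on the tool from outside, world axes, zero at the start; "torque": the same for the moment, N m; "opening": finger opening in m.
Only numpy, scipy, OpenCV 4.12 (cv2) and the standard library are available. Lean on these libraries where they do the work, as an engineer would, in place of code of your own. Each camera call takes 0.05 s, during which the arm holds its last target. There are 200 camera calls.

## Task

Clear down the mandoline: draw the hand guard along its track to the end where the track is open, lift it off there, and put it in its own box. Put the round vegetable holder and the two blade inserts away too, each in the white box made to its outline, lying flat on the bottom of the box.

Things in the scene. Friction and masses are not known exactly. Their poses are not given: they have to be found in the camera images.
- mandoline: Steel slicer lying flat, fixed, 300 x 108 mm, black bow at its closed end. Origin: on the table under the track; x along the track to the closed end (roughly away from the robot), z up. Bed top at z = 30 mm. From x = -50 to +130 mm lips (z 42 to 46 mm, inner edges y = +-31 mm) overhang the bed: a T-slot 84 mm wide inside. From x = -50 to -170 mm (open end) no lips: only there does a part lift out.
- track_open (a point): Middle of the open, lipless end of the slicer's bed, on the bed (z = 30 mm, x = -108 mm in the slicer's frame), axes as the slicer's. With the guard's grip over this point its foot is clear of the lips by about 20 mm and it can be lifted.
- guard_grip (a point): Black hand guard in the track: foot 72 (x) x 76 (y) x 6 mm caught under the lips with 4 mm play sideways, 6 mm upward; slides freely if not pressed down; shield 72 x 76 mm up to 26 mm above its underside; on top an upright bar grip 46 mm long (x), 22 thick (y), 26 to 72 mm above the underside. This point: in the grip, 52 mm above the underside; x along grip and track, z up. 160 g.
- holder_grip (a point): Round vegetable holder, loose on the table: black dome 78 mm across and 26 mm high with a steel band; round knob 30 mm across, 26 to 70 mm above the underside. This point: in the knob, 50 mm above the underside; z up. 100 g.
- slicing_grip (a point): Wide slicing insert, loose on the table: black plate 128 (x) x 74 (y) x 8 mm with a flat steel blade; in its middle an upright bar grip 48 mm long (x), 16 thick (y), up to 66 mm above the underside. This point: in the grip, 48 mm above the underside; x along plate and grip, z up. Either way round fits. 130 g.
- julienne_grip (a point): Narrow julienne insert, loose on the table: black plate 128 (x) x 44 (y) x 8 mm, a row of steel teeth 17 mm high along one long edge; in its middle an upright bar grip 48 mm long (x), 16 thick (y), up to 66 mm above the underside. This point: in the grip, 48 mm above the underside; x along plate and grip, z up. Either way round fits. 100 g.
- guard_box: Fixed, white, open-topped storage box; floor 4 mm thick, walls 4 mm thick, 22 mm high overall; grey liner on the floor in the outline of its part. Inside 88 (x) x 92 (y) mm: it is made for the hand guard, grip along x, with 8 mm of play all round. Origin: centre of its underside, on the table; z up, x and y along its sides; the smaller, nearly square box.
- slicing_box: Fixed, white, open-topped storage box; floor 4 mm thick, walls 4 mm thick, 22 mm high overall; grey liner on the floor in the outline of its part. Inside 144 (x) x 90 (y) mm: it is made for the wide slicing insert, long side along x, with 8 mm of play all round. Origin: centre of its underside, on the table; z up, x along its long sides; the wide long box.
- julienne_box: Fixed, white, open-topped storage box; floor 4 mm thick, walls 4 mm thick, 22 mm high overall; grey liner on the floor in the outline of its part. Inside 144 (x) x 60 (y) mm: it is made for the narrow julienne insert, long side along x, with 8 mm of play all round. Origin: centre of its underside, on the table; z up, x along its long sides; the narrow long box.
- round_box: Fixed, white, open-topped storage box; floor 4 mm thick, walls 4 mm thick, 22 mm high overall; grey liner on the floor in the outline of its part. Inside about 93 across (round) mm: it is made for the round vegetable holder with 8 mm of play all round. Origin: centre of its underside, on the table; z up; the round box.
Not all that is in view belongs to the job. What is shaped like the part that bears holder_grip but green is not meant.

How it is judged (in metres and radians):
On the way:
1. the hand guard has been slid to the open end of the track, clear of the lips, still down on the bed (x of guard_grip in the frame of mandoline between -0.18 and -0.084 m and y of guard_grip in the frame of mandoline between -0.02 and 0.02 m and z of guard_grip in the frame of mandoline below 0.097 m), for 0.1 s.
At the end, for the whole second after the job is handed in: Each of the four parts rests in its own matching box: within 14 mm of the box's centre, down on its floor (height within about 5 mm) and level within 7 degrees (horizontal distance between guard_grip and guard_box below 0.014 m and z of guard_grip in the frame of guard_box between 0.051 and 0.061 m and angle between each of guard_grip, holder_grip, slicing_grip, julienne_grip's own z axis and vertical below 0.12 rad and horizontal distance between holder_grip and round_box below 0.014 m and z of holder_grip in the frame of round_box between 0.049 and 0.059 m and horizontal distance between slicing_grip and slicing_box below 0.014 m and z of slicing_grip in the frame of slicing_box between 0.047 and 0.057 m and horizontal distance between julienne_grip and julienne_box below 0.014 m and z of julienne_grip in the frame of julienne_box between 0.047 and 0.057 m); the robot touches nothing.
It also fails if it takes over 107 s, if anything falls off the work surface, if the arm or the gripper's body presses on something with over 40 N, if the wrist force passes 120 N, or if a joint passes its speed limit or range.

## Working session

There is one attempt and no reset: what is moved stays moved. The work goes in short steps, Python scripts to look and compute and a shell command to move; the robot and the scene stay as the last step left them, time stands still between calls to the robot, and variables do not carry over. Pictures are saved under pics/ and viewed, about 12 in all and at most 16, crops included, and the job is handed in when it is done.

```bash
ls; mkdir -p pics; python3 - <<'E'
from workcell import bot
import cv2,numpy as np
np.set_printoptions(precision=3,suppress=True)
print(bot.get_obs())
for c in ["scene","side"]:
    im=bot.camera(c); cv2.imwrite(f"pics/{c}0.png",im[:,:,::-1])
    k=bot.get_calibration(c); print(c,k)
    for t in ["mandoline","track_open","guard_grip","holder_grip","slicing_grip","julienne_grip","guard_box","slicing_box","julienne_box","round_box"]:
        print(t,[(np.round(d["uv"]),round(d["confidence"],2)) for d in bot.mark_of(c,t)][:4])
print(bot.get_calibration("wrist"))
E
```

```text
pics
{'time': 0.0, 'q': array([-64.744,   5.011,  10.035,  95.099,   0.   ,  90.001]), 'qd': array([-0.03 ,  0.008,  0.021,  0.07 , -0.044, -0.066]), 'joint_efforts': array([  0.001, -52.039,  46.48 ,   0.016,  -0.   ,   0.   ]), 'ee_pos': array([ 0.235, -0.497,  0.231]), 'tcp_rot': array([-179.925,   -0.   ,   25.255]), 'wrist_force': array([-0.382,  0.883,  0.437]), 'torque': array([ 0.023, -0.012,  0.001]), 'opening': 0.08525326643438876}
scene {'intrinsics': array([[537.354,   0.   , 312.044],
       [  0.   , 537.354, 234.735],
       [  0.   ,   0.   ,   1.   ]]), 'pose': array([[-0.743, -0.309,  0.593, -0.291],
       [-0.669,  0.317, -0.673,  0.91 ],
       [ 0.02 , -0.897, -0.442,  0.651],
       [ 0.   ,  0.   ,  0.   ,  1.   ]])}
mandoline [(array([190., 307.]), 0.61)]
track_open [(array([221., 314.]), 0.62)]
guard_grip [(array([183., 271.]), 0.93), (array([191., 305.]), 0.69)]
holder_grip [(array([405., 240.]), 0.86), (array([397., 216.]), 0.73)]
slicing_grip [(array([300., 260.]), 0.56)]
julienne_grip [(array([339., 237.]), 0.64)]
guard_box [(array([352., 207.]), 0.85)]

[... 594 characters left out ...]
376.]), 0.98)]
holder_grip [(array([327., 176.]), 0.85), (array([384., 203.]), 0.73)]
slicing_grip [(array([339., 278.]), 0.55)]
julienne_grip [(array([326., 226.]), 0.82)]
guard_box [(array([265., 184.]), 0.95)]
slicing_box [(array([251., 226.]), 0.93), (array([338., 278.]), 0.34)]
julienne_box [(array([252., 323.]), 0.78), (array([248., 225.]), 0.39)]
round_box [(array([246., 268.]), 0.66)]
{'intrinsics': array([[337.314,   0.   , 315.967],
       [  0.   , 337.314, 244.039],
       [  0.   ,   0.   ,   1.   ]]), 'T_tool_cam': array([[-0.001, -0.952, -0.307,  0.079],
       [ 1.   , -0.001, -0.   ,  0.001],
       [ 0.   , -0.307,  0.952, -0.143],
       [ 0.   ,  0.   ,  0.   ,  1.   ]])}
```

View pics/side0.png

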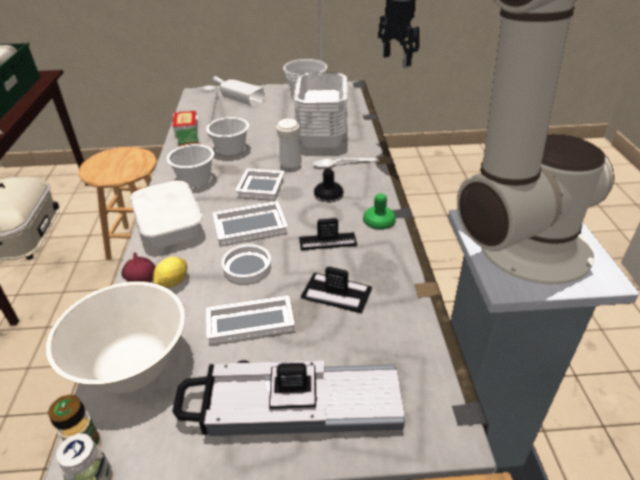

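View pics/scene0.png

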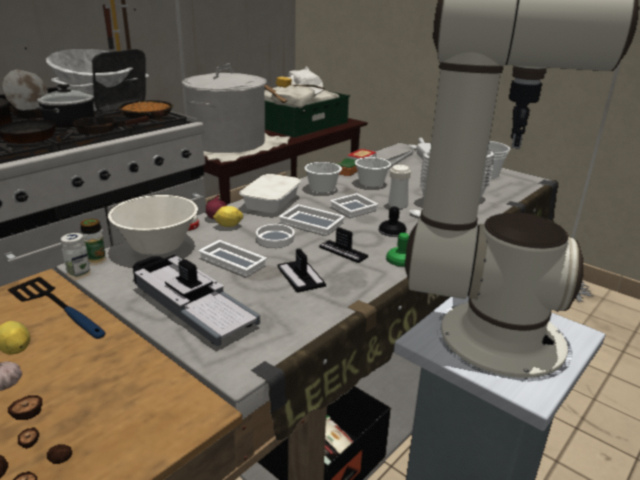

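Side view: black holder (328,185), and its green look-alike (380,212), which I reject; julienne insert (327,238), slicing insert (337,288), guard in the track (291,376). The boxes are guard (262,184), slicing (250,222), round (247,265) and julienne (250,320). Next I'll triangulate these and fit outlines.

```bash
cat > h.py <<'E'
from workcell import bot
import cv2,numpy as np
from scipy.spatial.transform import Rotation as R
np.set_printoptions(precision=3,suppress=True)
def cam(c):
    k=bot.get_calibration(c)
    if c!="wrist": return k["intrinsics"],k["pose"]
    o=bot.get_obs(); T=np.eye(4); T[:3,:3]=R.from_euler("xyz",o["tcp_rot"],degrees=True).as_matrix(); T[:3,3]=o["ee_pos"]
    return k["intrinsics"],T@k["T_tool_cam"]
def toz(uv,z,K,P):
    uv=np.atleast_2d(np.asarray(uv,float)); d=np.c_[uv,np.ones(len(uv))]@np.linalg.inv(K).T@P[:3,:3].T
    return (P[:3,3]+d*((z-P[2,3])/d[:,2:]))[:,:2]
def topdown(im,K,P,z,x0,x1,y0,y1,s):
    # image: col = y decreasing (left is +y), row = x decreasing (up = +x); s px/m
    w,h=int((y1-y0)*s),int((x1-x0)*s)
    pts=np.array([[x1,y1,z],[x1,y0,z],[x0,y0,z],[x0,y1,z]])
    c=(pts-P[:3,3])@P[:3,:3]@K.T; src=(c[:,:2]/c[:,2:]).astype(np.float32)
    return cv2.warpPerspective(im,cv2.getPerspectiveTransform(src,np.float32([[0,0],[w,0],[w,h],[0,h]])),(w,h),flags=cv2.INTER_CUBIC)
Z=dict(mandoline=0,track_open=.03,guard_grip=.082,holder_grip=.05,slicing_grip=.048,julienne_grip=.048,guard_box=0,slicing_box=0,julienne_box=0,round_box=0)
E
python3 - <<'E'
from h import *
for t in Z:
    for c in ["scene","side"]:
        K,P=cam(c)
        if c=="scene" or 1:
            if t=="mandoline": bot.camera(c)
        for d in bot.mark_of(c,t)[:2]: print(t,c,round(d["confidence"],2),toz(d["uv"],Z[t],K,P)[0])
K,P=cam("side"); im=bot.camera("side")
for t in ["slicing_box","julienne_box","guard_box","slicing_grip","julienne_grip","mandoline"]:
    for d in bot.masks_of("side",t)[:1]:
        q=np.argwhere(d["pixels"])[:,::-1]
        r=cv2.minAreaRect(toz(q,.022 if 'box' in t else .008,K,P).astype(np.float32)); b=cv2.boxPoints(r); l=max([b[1]-b[0],b[2]-b[1]],key=np.linalg.norm)
        print(t,r,"long dir",np.degrees(np.arctan2(l[1],l[0])))
cv2.imwrite("pics/td.png",topdown(im,K,P,.01,.2,.8,-.45,.45,850)[:,:,::-1])
E
```

```text
mandoline scene 0.83 [0.533 0.353]
track_open scene 0.65 [0.446 0.349]
track_open side 0.79 [0.436 0.36 ]
guard_grip scene 0.73 [0.548 0.353]
guard_grip side 0.78 [0.543 0.352]
holder_grip scene 0.8 [ 0.431 -0.244]
holder_grip scene 0.64 [ 0.335 -0.132]
holder_grip side 0.91 [ 0.437 -0.262]
holder_grip side 0.74 [ 0.322 -0.126]
slicing_grip scene 0.6 [0.455 0.1  ]
slicing_grip side 0.81 [0.451 0.11 ]
julienne_grip scene 0.79 [ 0.464 -0.046]
julienne_grip side 0.6 [ 0.457 -0.06 ]
guard_box scene 0.8 [ 0.62  -0.303]
guard_box side 0.9 [ 0.614 -0.32 ]
slicing_box scene 0.78 [ 0.635 -0.126]
slicing_box scene 0.55 [0.676 0.265]
slicing_box side 0.77 [ 0.63  -0.138]
julienne_box side 0.88 [0.622 0.172]
julienne_box side 0.21 [0.631 0.013]
round_box scene 0.76 [ 0.65  -0.008]
round_box side 0.61 [0.631 0.006]
round_box side 0.27 [ 0.447 -0.134]
slicing_box ((0.6284370422363281, -0.12327037751674652), (0.16133055090904236, 0.13452641665935516), 11.234254837036133) long dir 11.234255
julienne_box ((0.6180879473686218, 0.1772022396326065), (0.15961778163909912, 0.09275113791227341), 7.882059097290039) long dir 7.88206
guard_box ((0.6092998385429382, -0.29016536474227905), (0.1300020068883896, 0.10718680173158646), 75.727783203125) long dir 75.72777
slicing_grip ((0.4432600736618042, 0.09514252096414566), (0.1078016385436058, 0.1281897872686386), 65.04883575439453) long dir -24.951166
julienne_grip ((0.4549950957298279, -0.08509106189012527), (0.1273832768201828, 0.11103617399930954), 2.1809327602386475) long dir 2.1809368
mandoline ((0.5510069727897644, 0.3359018564224243), (0.14058710634708405, 0.37058237195014954), 87.25848388671875) long dir -2.7415183
```

View pics/td.png

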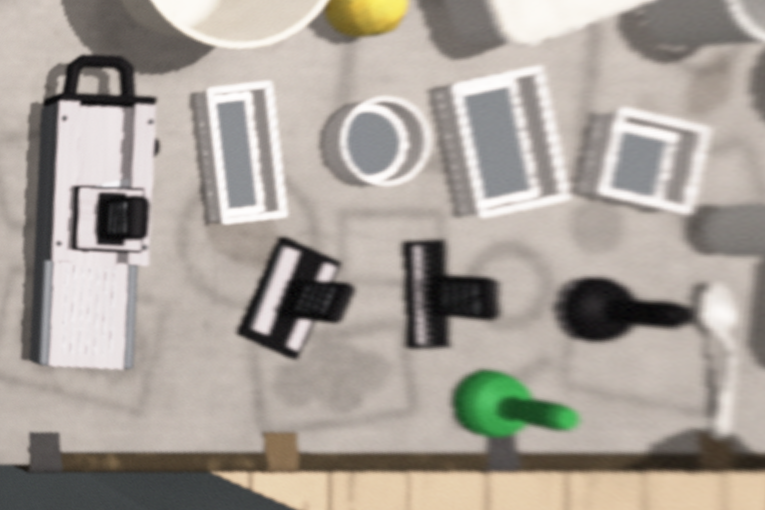

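Green look-alike at (500,405) in the top-down picture rejected; the holder is the black one at (600,310). The wide box at (505,140) fits the slicing insert, the narrow one at (245,150) the julienne insert. Next I'll go to a vantage point in the middle and look with the wrist camera.

```bash
python3 -m pendant '[[[0,0,0,0,0,0.11,100],[0,0,0,0,0,0.11,100],[0,0,0,0,0,0.11,100],[0,0,0,0,0,0.11,100]]]' && python3 -m pendant '[[[2.2,-3.3,-0.2,0,0,0,100],[2.2,-3.3,-0.2,0,0,0,100],[2.2,-3.3,-0.2,0,0,0,100],[2.2,-3.3,-0.2,0,0,0,100],[2.2,-3.3,-0.2,0,0,0,100]]]'
```

```text
time: 2.88
ee_pos: [0.2347, -0.4974, 0.2313]
tcp_rot: [-180.0, -0.0, -0.8]
wrist_force: [0.6, 0.6, 0.7]
opening: 0.0855
time: 3.3
ee_pos: [0.3476, -0.3344, 0.2391]
tcp_rot: [-180.0, 0.1, -1.9]
wrist_force: [0.8, -0.3, -0.2]
opening: 0.0852
```

```bash
python3 -m pendant '[[[2.2,-3.3,-0.2,0,0,-0.03,100],[2.2,-3.3,-0.2,0,0,0,100],[2.2,-3.3,-0.2,0,0,0,100],[2.2,-3.3,-0.2,0,0,0,100],[2.2,-3.3,-0.2,0,0,0,100]]]' && python3 -m pendant '[[[2.2,-3.3,-0.2,0,0,0,100],[2,-3.3,-0.2,0,0,0,100],[0,0,0,0,0,0,100],[0,0,0,0,0,0,100]]]'
python3 - <<'E'
from h import *
im=bot.camera("wrist"); K,P=cam("wrist"); cv2.imwrite("pics/w1.png",im[:,:,::-1])
for t in ["holder_grip","slicing_grip","julienne_grip","guard_box","slicing_box","julienne_box","round_box"]:
    for d in bot.mark_of("wrist",t)[:2]: print(t,round(d["confidence"],2),np.round(d["uv"]),toz(d["uv"],Z[t],K,P)[0])
cv2.imwrite("pics/td1.png",topdown(im,K,P,.022,.2,.75,-.45,.3,1000)[:,:,::-1])
E
```

```text
time: 3.72
ee_pos: [0.4626, -0.1616, 0.2505]
tcp_rot: [180.0, -0.0, -0.2]
wrist_force: [-0.2, -0.4, 0.1]
opening: 0.0856
time: 4.05
ee_pos: [0.5094, -0.0851, 0.2547]
tcp_rot: [-180.0, -0.1, 0.3]
wrist_force: [-0.1, -0.4, -0.6]
opening: 0.0856
holder_grip 0.82 [468. 276.] [ 0.439 -0.256]
holder_grip 0.81 [352. 363.] [ 0.324 -0.13 ]
slicing_grip 0.85 [143. 270.] [0.446 0.107]
julienne_grip 0.87 [289. 261.] [ 0.456 -0.057]
guard_box 0.71 [512. 116.] [ 0.609 -0.302]
slicing_box 0.72 [362.  96.] [ 0.629 -0.136]
julienne_box 0.56 [ 84. 106.] [0.619 0.169]
julienne_box 0.28 [464. 281.] [ 0.411 -0.276]
round_box 0.81 [229.  91.] [0.634 0.009]
```

View pics/td1.png

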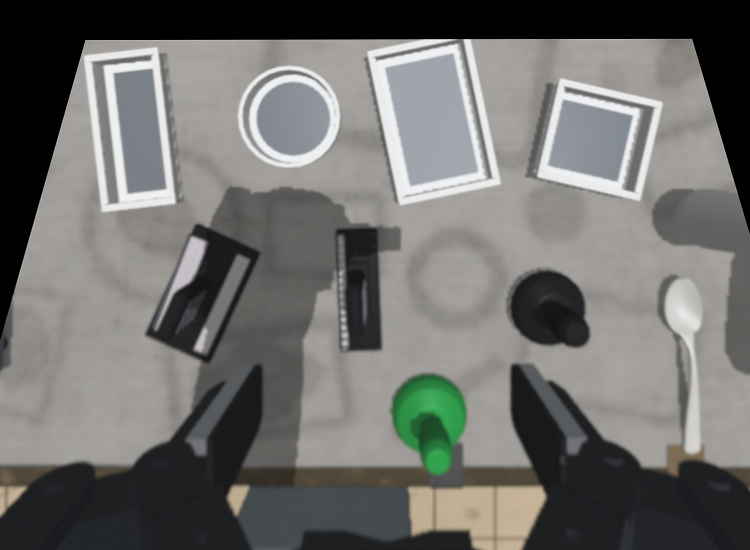

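Wrist top-down (1 px = 1 mm, z = 22 mm):

| Box | Centre px | World x, y (m) | Yaw (deg) |
|---|---|---|---|
| julienne | (132,130) | 0.620, 0.168 | 7.5 |
| round | (289,117) | 0.633, 0.011 | – |
| slicing | (434,120) | 0.630, -0.134 | 12 |
| guard | (600,140) | 0.610, -0.300 | -12.5 |

These agree with the networks to 2 mm. The black holder is at (547,310), the green one at (430,410). I'll take the holder first.

```bash
python3 -m pendant '[[[-1.2,2.85,2,0,0,0,80],[-1.2,2.85,2,0,0,0,80],[-1.2,2.85,2,0,0,0,80],[-1.2,2.85,2,0,0,0,80],[-1.2,2.85,2,0,0,0,80]]]' 30 && python3 -m pendant '[[[-1.1,2.85,2,0,0,0,80],[0,0,0,0,0,0,80],[0,0,0,0,0,0,80]]]'
cat >> h.py <<'E'
def look(name,things,crop=None):
    im=bot.camera("wrist"); K,P=cam("wrist"); cv2.imwrite(f"pics/{name}.png",im[:,:,::-1])
    o=bot.get_obs(); Rt=R.from_euler("xyz",o["tcp_rot"],degrees=True).as_matrix()
    for t,z in things.items():
        for d in bot.mark_of("wrist",t)[:2]:
            w=toz(d["uv"],z,K,P)[0]; e=Rt.T@(np.r_[w,o["ee_pos"][2]]-o["ee_pos"])*100
            print(t,round(d["confidence"],2),np.round(d["uv"]),w,"tool shift cm",e)
def to(x,y,z,yaw):
    o=bot.get_obs(); Y=o["tcp_rot"][2]; d=(np.array([x,y,z])-o["ee_pos"])*100; a=np.radians(yaw)
    print("after turn az=%.3f rad: tool shift x %.2f y %.2f z %.2f cm"%(np.radians(Y-yaw),d[0]*np.cos(a)+d[1]*np.sin(a),d[0]*np.sin(a)-d[1]*np.cos(a),-d[2]),"dist",np.linalg.norm(d))
E
python3 -c "
from h import *
look('w2',dict(holder_grip=.05)); to(.439,-.256,.031,0)"
```

```text
time: 4.87
ee_pos: [0.4493, -0.234, 0.1559]
tcp_rot: [179.9, -0.8, 0.2]
wrist_force: [1.3, 0.1, -0.3]
opening: 0.0683
time: 5.12
ee_pos: [0.4324, -0.2689, 0.1305]
tcp_rot: [180.0, -0.5, -0.3]
wrist_force: [1.1, 0.0, 0.7]
opening: 0.0685
holder_grip 0.59 [293. 246.] [ 0.439 -0.253] tool shift cm [ 0.598 -1.551  0.004]
after turn az=-0.004 rad: tool shift x 0.57 y -1.20 z 10.02 cm dist 10.103285956510378
```

View pics/w2.png

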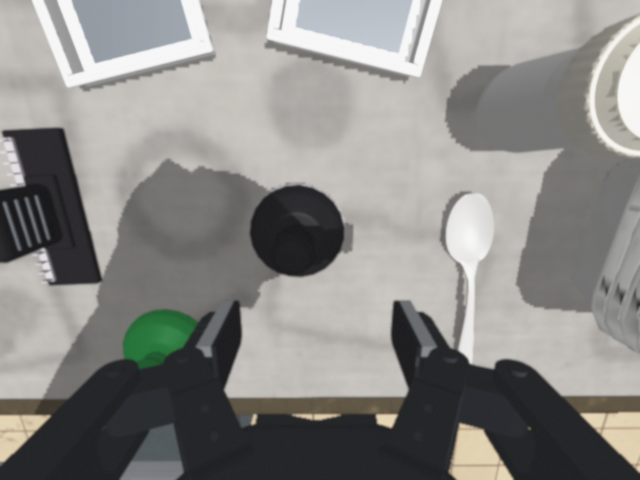

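The black holder is at (297,231) with its knob at (294,247), and the green one at (163,335) is clear of the fingers. Descending and gripping.

```bash
python3 -m pendant '[[[0.6,-1.4,1,0,0,0,80],[0,0,3,0,0,0,80],[0,0,3,0,0,0,80],[0,0,2,0,0,0,80],[0,0,0,0,0,0,80]]]' 30 && python3 -c "
from h import *
to(.439,-.254,.031,0)"
```

```text
time: 5.63
ee_pos: [0.4464, -0.2517, 0.0455]
tcp_rot: [179.7, -1.2, 0.0]
wrist_force: [-0.6, 0.4, 0.1]
opening: 0.0682
after turn az=0.001 rad: tool shift x -0.74 y 0.23 z 1.45 cm dist 1.63774431264198
```

```bash
python3 -m pendant '[[[-0.7,0.2,0.5,0,-0.02,0,80],[0,0,0.9,0,0,0,80],[0,0,0,0,0,0,0],[0,0,0,0,0,0,0],[0,0,0,0,0,0,0]]]' 30 && python3 -m pendant '[[[0,0,0,0,0,0,0],[0,0,0,0,0,0,0],[0,0,0,0,0,0,0],[0,0,0,0,0,0,0]]]'
```

```text
time: 6.05
ee_pos: [0.4421, -0.2533, 0.0358]
tcp_rot: [179.5, -0.2, 0.2]
wrist_force: [-0.2, -0.3, 0.3]
opening: 0.0327
time: 6.38
ee_pos: [0.443, -0.254, 0.0379]
tcp_rot: [179.4, -0.3, 0.2]
wrist_force: [-0.8, -0.3, -0.9]
opening: 0.0288
```

```bash
python3 -m pendant '[[[0,0,-3,0,0,0,0],[0,0,-3,0,0,0,0],[0,0,-3,0,0,0,0],[2.4,-3.3,0,0,0,0,0],[2.4,-3.3,0,0,0,0,0]]]' && python3 -m pendant '[[[2.4,-3.3,0,0,0,0,0],[2.4,-3.3,0,0,0,0,0],[2.4,-3.3,0,0,0,0,0],[2.4,-3.3,0,0,0,0,0],[2.4,-3.3,0,0,0,0,0]]]' && python3 -m pendant '[[[2.4,-3.3,0,0,0,0,0],[0,0,0,0,0,0,0],[0,0,0,0,0,0,0]]]'
python3 -c "
from h import *
look('w3',dict(round_box=0,holder_grip=bot.get_obs()['ee_pos'][2]+.012)); to(.637,.011,.042,0)"
```

```text
time: 6.8
ee_pos: [0.4871, -0.19, 0.1303]
tcp_rot: [179.5, -0.1, -0.4]
wrist_force: [0.7, -0.1, -2.0]
opening: 0.0288
time: 7.22
ee_pos: [0.6119, -0.0218, 0.1324]
tcp_rot: [179.4, -0.5, -0.7]
wrist_force: [0.7, -1.0, -0.9]
opening: 0.0287
time: 7.47
ee_pos: [0.6398, 0.0095, 0.13]
tcp_rot: [179.9, -0.4, 1.0]
wrist_force: [-0.2, -0.3, 0.2]
opening: 0.0287
holder_grip 0.9 [313. 335.] [0.634 0.01 ] tool shift cm [-0.579 -0.077 -0.004]
after turn az=0.014 rad: tool shift x -0.18 y -0.34 z 8.84 cm dist 8.85300447643994
```

View pics/w3.png

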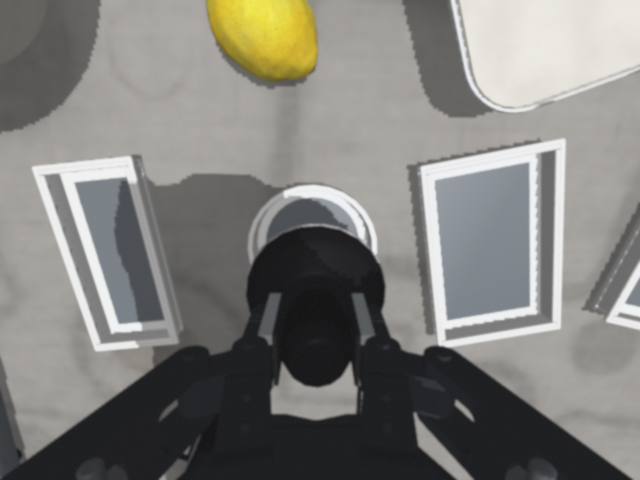

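Holder is held over the round box, its rim at columns 250–377 and centred on the gripper at column 313. Descending.

```bash
python3 -m pendant '[[[-0.3,0,2,0,0,0,0],[-0.2,0,3,0,-0.005,0,0],[0,0,2,0,0,0,0],[0,0,0,0,0,0,0]]]' ; python3 -c "
from h import *
to(.637,.011,.042,0)"
```

```text
time: 7.95
ee_pos: [0.6333, 0.0024, 0.0622]
tcp_rot: [179.8, -0.5, 0.4]
wrist_force: [-0.4, -0.2, -1.6]
opening: 0.0289
after turn az=0.007 rad: tool shift x 0.37 y -0.86 z 2.02 cm dist 2.2241544255748864
```

```bash
python3 -m pendant '[[[0.4,-0.8,0,0,-0.008,0,0],[0,0,0,0,0,0,0]]]' ; python3 -c "
from h import *
to(.637,.011,.042,0)"
```

```text
time: 8.12
ee_pos: [0.6363, 0.0054, 0.0636]
tcp_rot: [180.0, 0.0, 0.6]
wrist_force: [-0.7, 0.4, -1.0]
opening: 0.0286
after turn az=0.010 rad: tool shift x 0.07 y -0.56 z 2.16 cm dist 2.235471870110246
```

```bash
python3 -m pendant '[[[0.1,-0.7,0.8,0,0,0,0],[0,-0.3,0.8,0,0,0,0],[0,0,0.6,0,0,0,0],[0,0,0,0,0,0,0]]]' ; python3 -c "
from h import *
to(.637,.011,.042,0)"
```

```text
time: 8.45
ee_pos: [0.6399, 0.0111, 0.0445]
tcp_rot: [-179.8, -0.3, 1.0]
wrist_force: [0.1, 0.7, -0.9]
opening: 0.0289
after turn az=0.017 rad: tool shift x -0.29 y 0.01 z 0.25 cm dist 0.3809803956905066
```

Down a little more, then release and rise.

```bash
python3 -m pendant '[[[-0.2,0,0.3,0,0,0,0],[0,0,0,0,0,0,0],[0,0,0,0,0,0,60],[0,0,0,0,0,0,60],[0,0,0,0,0,0,60]]]' && python3 -m pendant '[[[0,0,-3,0,0,0,60],[0,0,-4,0,0,0,60],[0,0,-4,0,0,0,60],[0,0,-4,0,0,0,60],[0,0,0,0,0,0,60]]]'
python3 -c "
from h import *
look('w4',dict(round_box=0,holder_grip=.054,slicing_grip=.048,julienne_grip=.048)); to(.456,-.057,.12,3)"
```

```text
time: 8.87
ee_pos: [0.6379, 0.0114, 0.0419]
tcp_rot: [-179.8, -0.4, 1.0]
wrist_force: [0.2, -0.1, -0.4]
opening: 0.0517
time: 9.28
ee_pos: [0.6346, 0.0109, 0.1959]
tcp_rot: [-179.8, -0.1, 1.0]
wrist_force: [1.9, -0.1, 1.0]
opening: 0.0513
holder_grip 0.77 [316. 231.] [0.634 0.011] tool shift cm [-0.008 -0.033  0.   ]
julienne_grip 0.86 [375. 394.] [ 0.457 -0.054] tool shift cm [-17.817   6.189   0.002]
after turn az=-0.035 rad: tool shift x -17.94 y 5.85 z 6.53 cm dist 19.96591545950603
```

View pics/w4.png

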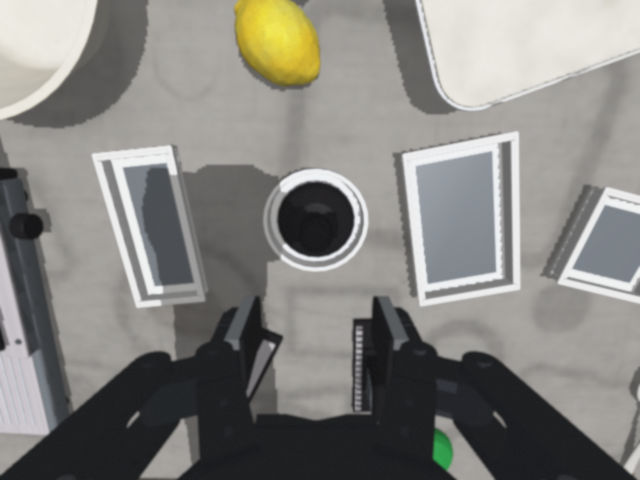

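The holder sits in the round box at (316,220), centred in its rim to about 1 mm. The julienne insert is next.

```bash
python3 -m pendant '[[[-3.6,1.2,0,0,0,-0.035,70],[-3.6,1.2,1,0,0,0,70],[-3.6,1.2,1.5,0,0,0,70],[-3.6,1.2,1.5,0,0,0,70],[-3.5,1.2,1.5,0,0,0,70]]]' && python3 -m pendant '[[[0,0,1.5,0,0,0,70],[0,0,0,0,0,0,70]]]'
python3 -c "
from h import *
look('w5',dict(julienne_grip=.048)); to(.457,-.055,.029,3)"
```

```text
time: 9.95
ee_pos: [0.4534, -0.0561, 0.1199]
tcp_rot: [-179.7, 1.5, 3.4]
wrist_force: [-0.6, -0.5, 1.7]
opening: 0.0599
time: 10.12
ee_pos: [0.4443, -0.0574, 0.0994]
tcp_rot: [-179.7, 2.0, 3.2]
wrist_force: [-0.1, 0.2, -0.9]
opening: 0.0598
julienne_grip 0.59 [313. 251.] [ 0.454 -0.055] tool shift cm [ 0.975 -0.182 -0.032]
after turn az=0.005 rad: tool shift x 1.06 y -0.17 z 7.32 cm dist 7.402266721255306
```

View pics/w5.png

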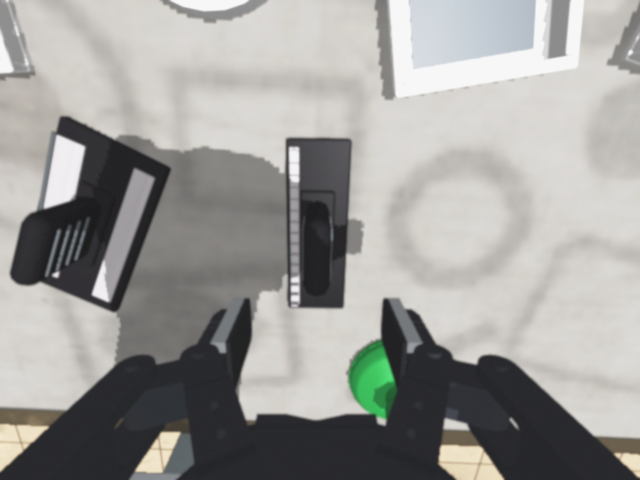

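The julienne grip is at (316,248), its long side parallel to the fingers. The green holder at (380,380) is clear. Descending.

```bash
python3 -m pendant '[[[1,-0.2,1,0,0.035,0,70],[0,0,3,0,0,0,70],[0,0,2,0,0,0,70],[0,0,0,0,0,0,70]]]'; python3 -c "
from h import *
to(.456,-.055,.03,3)"
```

```text
time: 10.55
ee_pos: [0.4626, -0.0534, 0.0444]
tcp_rot: [-179.7, -0.7, 3.4]
wrist_force: [-1.2, 0.6, -0.3]
opening: 0.0598
after turn az=0.006 rad: tool shift x -0.67 y 0.12 z 1.44 cm dist 1.5943586562217424
```

```bash
python3 -m pendant '[[[-0.6,0.1,0.7,0,-0.01,0,70],[0,0,0.8,0,0,0,70],[0,0,0,0,0,0,0],[0,0,0,0,0,0,0],[0,0,0,0,0,0,0]]]' 35 && python3 -m pendant '[[[0,0,0,0,0,0,0],[0,0,0,0,0,0,0],[0,0,0,0,0,0,0],[0,0,0,0,0,0,0],[0,0,0,0,0,0,0]]]'; python3 -c "
from h import *
to(.620,.168,.15,7.5)"
```

```text
time: 10.97
ee_pos: [0.4597, -0.0542, 0.032]
tcp_rot: [-179.8, -0.2, 3.5]
wrist_force: [0.3, -0.7, -0.0]
opening: 0.0244
time: 11.38
ee_pos: [0.4608, -0.0544, 0.0339]
tcp_rot: [-179.8, -0.3, 3.5]
wrist_force: [0.4, 0.7, -0.8]
opening: 0.0153
after turn az=-0.071 rad: tool shift x 18.69 y -19.97 z -11.61 cm dist 29.718445790880907
```

```bash
python3 -m pendant '[[[0,0,-3.5,0,0,0,0],[0,0,-3.5,0,0,-0.07,0],[0,0,-3.5,0,0,0,0],[2.7,-2.9,-0.5,0,0,0,0],[2.7,-2.9,0,0,0,0,0]]]' && python3 -m pendant '[[[2.7,-2.9,0,0,0,0,0],[2.7,-2.9,0,0,0,0,0],[2.7,-2.9,0,0,0,0,0],[2.7,-2.9,0,0,0,0,0],[2.7,-2.9,0,0,0,0,0]]]' && python3 -m pendant '[[[0,0,0,0,0,0,0],[0,0,0,0,0,0,0]]]'
python3 -c "
from h import *
look('w6',dict(julienne_box=0,julienne_grip=bot.get_obs()['ee_pos'][2]+.014)); to(.625,.168,.038,7.5)"
```

```text
time: 11.8
ee_pos: [0.5027, 0.0071, 0.1478]
tcp_rot: [-179.8, -0.1, 7.2]
wrist_force: [0.7, -0.2, -0.9]
opening: 0.0154
time: 12.22
ee_pos: [0.627, 0.1385, 0.153]
tcp_rot: [-178.1, -0.4, 11.7]
wrist_force: [-0.1, 0.1, -1.6]
opening: 0.0158
time: 12.38
ee_pos: [0.6302, 0.1428, 0.1496]
tcp_rot: [-178.0, -0.3, 11.9]
wrist_force: [-1.2, -0.4, -1.7]
opening: 0.0153
julienne_grip 0.72 [319. 340.] [0.624 0.139] tool shift cm [-0.665  0.215 -0.011]
after turn az=0.076 rad: tool shift x -0.07 y -2.68 z 11.23 cm dist 11.550868414773701
```

View pics/w6.png

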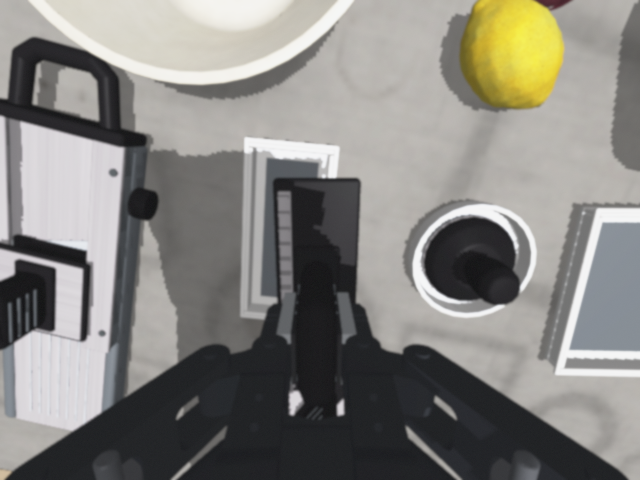

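```bash
python3 -c "
from h import *
K,P=cam('wrist'); p=toz([[245,140],[339,147],[241,318]],.022,K,P); print(p)
for a,b in((2,0),(1,0)):
  v=p[b]-p[a]; print(np.linalg.norm(v),np.degrees(np.arctan2(v[1],v[0])))
c=(p[1]+p[2])/2; print('box centre',c)
print(toz([[275,180],[360,178]],bot.get_obs()['ee_pos'][2]-.034+.008,K,P))
"
```

```text
[[0.691 0.215]
 [0.701 0.142]
 [0.536 0.196]]
0.15625726026438236 6.769546952104167
0.07293984074726612 97.74600296324192
box centre [0.619 0.169]
[[0.681 0.174]
 [0.691 0.133]]
```

```bash
python3 -m pendant '[[[0,0,0,-0.035,0,0.09,0],[0,-1.5,2,0,0,0,0],[0,-1.5,2,0,0,0,0],[0,0,1,0,0,0,0],[0,0,0,0,0,0,0]]]'; python3 -c "
from h import *
to(.625,.170,.038,7)"
```

```text
time: 12.95
ee_pos: [0.6295, 0.1265, 0.1043]
tcp_rot: [-178.3, -0.5, 10.6]
wrist_force: [-0.1, 0.1, -1.0]
opening: 0.0155
after turn az=0.063 rad: tool shift x 0.08 y -4.37 z 6.63 cm dist 7.942751273728603
```

```bash
python3 -c "
from h import *
o=bot.get_obs();print(o['q'],o['qd'],o['joint_efforts'])"; python3 -m pendant '[[[0,-1.5,0,0,0,0,0]]]';python3 -m pendant '[[[0,-1.5,0,0,0,0,0]]]'; python3 -m pendant '[[[0,0,0,0,0,0.06,0]]]';python3 -m pendant '[[[0,0,0,0,0,0,0]]]'; python3 -c "
from h import *
o=bot.get_obs();print(o['q'],o['qd']);to(.625,.170,.038,7)"
```

```text
[ 10.608  16.443   9.217  82.253   1.704 179.974] [-0.361 -1.797 -0.351  0.899 -0.035 -0.123] [  0.312 -67.202  48.715  -0.773   0.16    0.005]
time: 13.03
ee_pos: [0.6275, 0.1337, 0.1053]
tcp_rot: [-178.1, -0.5, 11.2]
wrist_force: [0.6, 0.5, -0.8]
opening: 0.0156
time: 13.12
ee_pos: [0.6257, 0.1421, 0.1067]
tcp_rot: [-177.8, -0.5, 11.8]
wrist_force: [-0.0, -1.0, -1.6]
opening: 0.0154
time: 13.2
ee_pos: [0.628, 0.1295, 0.1081]
tcp_rot: [-177.0, -0.5, 10.3]
wrist_force: [-0.3, 0.4, -0.7]
opening: 0.0157
time: 13.28
ee_pos: [0.6285, 0.1285, 0.1094]
tcp_rot: [-177.0, -0.6, 10.2]
wrist_force: [-0.1, -0.5, -1.9]
opening: 0.0153
[ 10.211  16.277   9.546  82.715   3.033 179.969] [ 4.496 -0.787  0.992  0.393  0.95  -0.034]
after turn az=0.057 rad: tool shift x 0.16 y -4.16 z 7.14 cm dist 8.265729561212462
```

Joint 6 is at its 180° limit: q6 = 180 + q1 − yaw. I'll use the half-turned grasp from here on, which means lifting a little and turning by about +177°.

```bash
r='x'; python3 -m pendant '[[[0,0,-2.5,0,0,-0.05,0],[0,0,-2,0,0,-0.124,0],[0,0,0,0,0,-0.124,0],[0,0,0,0,0,-0.124,0],[0,0,0,0,0,-0.124,0]]]' >/dev/null
python3 -m pendant '[[[0,0,0,0,0,-0.124,0],[0,0,0,0,0,-0.124,0],[0,0,0,0,0,-0.124,0],[0,0,0,0,0,-0.124,0],[0,0,0,0,0,-0.124,0]]]' >/dev/null
python3 -m pendant '[[[0,0,0,0,0,-0.124,0],[0,0,0,0,0,-0.124,0],[0,0,0,0,0,-0.124,0],[0,0,0,0,0,-0.124,0],[0,0,0,0,0,-0.124,0]]]' >/dev/null
python3 -m pendant '[[[0,0,0,0,0,-0.124,0],[0,0,0,0,0,-0.124,0],[0,0,0,0,0,-0.124,0],[0,0,0,0,0,-0.124,0],[0,0,0,0,0,-0.124,0]]]'
python3 -c "
from h import *
o=bot.get_obs();print(o['q']);to(.6125,.168,.038,187.3)"
```

```text
time: 14.95
ee_pos: [0.6304, 0.1403, 0.1832]
tcp_rot: [176.1, -0.5, 149.5]
wrist_force: [-0.5, -0.1, -1.2]
opening: 0.0156
[11.106 15.342 16.501 88.953  3.267 41.688]
after turn az=-0.660 rad: tool shift x 1.42 y 2.97 z 14.52 cm dist 14.889395300050587
```

```bash
cat >> h.py <<'E'
def to(x,y,z,yaw):
    o=bot.get_obs(); A=R.from_euler("xyz",o["tcp_rot"],degrees=True); B=R.from_euler("xyz",[180,0,yaw],degrees=True)
    d=(np.array([x,y,z])-o["ee_pos"])*100
    print("rotvec",(A.inv()*B).as_rotvec(),"shift now",A.inv().apply(d),"shift after turn",B.inv().apply(d),"q",o["q"])
E
python3 -m pendant '[[[0,0,1,0,0,-0.11,0],[0,0,1,0,0,-0.11,0],[0,0,1,0,0,-0.11,0],[0,0,1,0,0,-0.11,0],[0,0,1,0,0,-0.11,0]]]'
python3 -m pendant '[[[0,0,0,0,0,-0.11,0],[0,0,0,0,0,0,0]]]'
python3 -c "
from h import *
to(.6125,.168,.038,187.3)"
```

```text
time: 15.37
ee_pos: [0.6338, 0.1477, 0.1414]
tcp_rot: [176.3, 2.4, -177.1]
wrist_force: [-0.1, -0.3, -1.6]
opening: 0.0157
time: 15.53
ee_pos: [0.6331, 0.1492, 0.1411]
tcp_rot: [176.6, 2.8, -170.0]
wrist_force: [0.6, 0.0, -1.7]
opening: 0.0153
rotvec [0.061 0.048 0.048] shift now [ 2.204  1.597 10.327] shift after turn [ 1.802  2.131 10.309] q [11.796 14.946 11.346 83.485  3.337  1.837]
```

```bash
python3 -m pendant '[[[0,0,0,0.061,0.048,0.048,0],[0.9,1.05,1.5,0,0,0,0],[0.9,1.05,1.5,0,0,0,0],[0,0,0,0,0,0,0]]]'
python3 -c "
from h import *
to(.6125,.168,.038,187.3)
look('w7',dict(julienne_box=0,julienne_grip=bot.get_obs()['ee_pos'][2]+.014))"
```

```text
time: 15.87
ee_pos: [0.6138, 0.17, 0.1135]
tcp_rot: [-179.9, 0.1, -173.6]
wrist_force: [-1.7, -1.0, -1.1]
opening: 0.0158
rotvec [-0.002  0.002 -0.016] shift now [ 0.169 -0.165  7.547] shift after turn [ 0.158 -0.179  7.547] q [15.538 16.131  9.86  83.651 -0.135  9.145]
julienne_grip 0.73 [316. 339.] [0.623 0.17 ] tool shift cm [-0.771 -0.045  0.003]
```

View pics/w7.png

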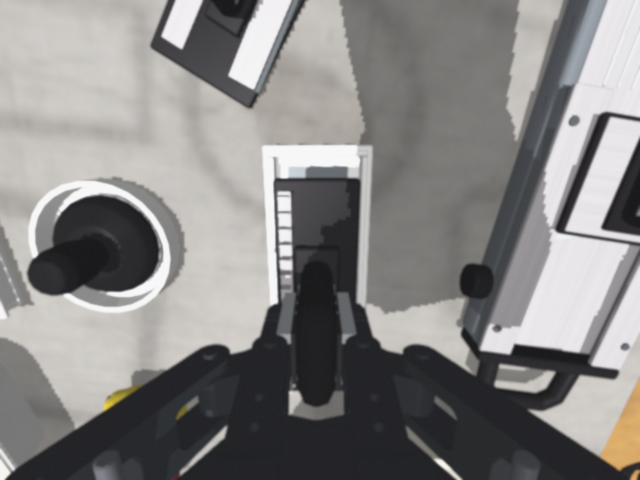

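The plate (columns 275–360) is centred over the narrow box (263–372) and parallel to it. Lowering.

```bash
python3 -m pendant '[[[0.2,-0.1,2,0,0,0,0],[0.1,0,2,0,0,0,0],[0,0,1,0,0,0,0],[0,0,0,0,0,0,0]]]'
python3 -c "
from h import *
to(.6120,.169,.038,187.3)"
```

```text
time: 16.35
ee_pos: [0.6177, 0.1663, 0.0724]
tcp_rot: [-180.0, 1.0, -173.9]
wrist_force: [-0.2, 0.1, -0.7]
opening: 0.0156
rotvec [-0.     0.017 -0.021] shift now [0.598 0.335 3.426] shift after turn [0.532 0.345 3.435] q [15.14  16.045  5.201 78.188 -0.172  9.021]
```

```bash
python3 -m pendant '[[[0.55,0.3,0.5,0,0.017,-0.02,0],[0.1,0,1,0,0,0,0],[0,0,0,0,0,0,0]]]'
python3 -c "
from h import *
to(.6120,.169,.038,187.3)"
```

```text
time: 16.6
ee_pos: [0.612, 0.1682, 0.0593]
tcp_rot: [180.0, 0.1, -172.7]
wrist_force: [-1.2, 0.1, -2.0]
opening: 0.0152
rotvec [ 0.     0.002 -0.001] shift now [-0.002  0.081  2.134] shift after turn [-0.006  0.081  2.134] q [15.371 16.484  4.301 77.712 -0.012  8.11 ]
```

```bash
python3 -m pendant '[[[0.1,0.1,1,0,0,0,0],[0.2,0,0.8,0,0,0,0],[0,0,0.4,0,0,0,0],[0,0,0,0,0,0,0]]]'
python3 -c "
from h import *
to(.6120,.169,.038,187.3)"
```

```text
time: 16.93
ee_pos: [0.6097, 0.1692, 0.0368]
tcp_rot: [180.0, 0.3, -172.7]
wrist_force: [-0.5, -0.2, 2.6]
opening: 0.0153
rotvec [ 0.     0.005 -0.001] shift now [-0.223 -0.049 -0.119] shift after turn [-0.223 -0.05  -0.12 ] q [15.518 16.569  1.889 75.058 -0.018  8.262]
```

```bash
python3 -m pendant '[[[0,0,0,0,0,0,50],[0,0,0,0,0,0,50],[0,0,0,0,0,0,50],[0,0,-3,0,0,0,60],[0,0,-3,0,0,0,70]]]';python3 -m pendant '[[[0,0,-3,0,0,0.11,70],[0,0,-3,0,0,0.11,70],[0,0,0,0,0,0.11,70],[0,0,0,0,0,0.11,70],[0,0,0,0,0,0.12,70]]]'
python3 -c "
from h import *
to(.446,.107,.12,155)"
```

```text
time: 17.35
ee_pos: [0.6064, 0.1684, 0.092]
tcp_rot: [-179.9, -0.3, -172.7]
wrist_force: [1.4, 0.6, 1.5]
opening: 0.0594
time: 17.77
ee_pos: [0.6089, 0.169, 0.1644]
tcp_rot: [179.8, 0.3, 154.1]
wrist_force: [-0.0, 0.3, 0.6]
opening: 0.0599
rotvec [ 0.004  0.005 -0.016] shift now [ 11.958 -12.715   4.336] shift after turn [ 12.139 -12.505   4.44 ] q [15.522 15.181 14.315 88.787 -0.015 41.441]
```

```bash
python3 -m pendant '[[[2.4,-2.5,0.5,0,0,0,70],[2.4,-2.5,0.5,0,0,0,70],[2.4,-2.5,1,0,0,0,70],[2.4,-2.5,1,0,0,0,70],[2.4,-2.5,1,0,0,0,70]]]';python3 -m pendant '[[[0,0,0,0,0,0,70],[0,0,0,0,0,0,70]]]'
python3 -c "
from h import *
to(.446,.107,.03,155)
look('w8',dict(slicing_grip=.048,julienne_grip=.052,julienne_box=0))"
```

```text
time: 18.18
ee_pos: [0.4472, 0.1106, 0.1207]
tcp_rot: [179.6, 0.4, 153.6]
wrist_force: [-0.9, 0.5, 0.6]
opening: 0.0594
time: 18.35
ee_pos: [0.4398, 0.1083, 0.118]
tcp_rot: [179.8, 0.2, 153.5]
wrist_force: [-0.2, 1.1, 0.8]
opening: 0.0593
rotvec [ 0.003  0.003 -0.026] shift now [-0.586  0.141  8.802] shift after turn [-0.618  0.149  8.799] q [ 13.829  -9.342 -16.325  82.783   0.     40.298]
slicing_grip 0.72 [320. 274.] [0.451 0.105] tool shift cm [-1.204  0.211  0.003]
```

View pics/w8.png

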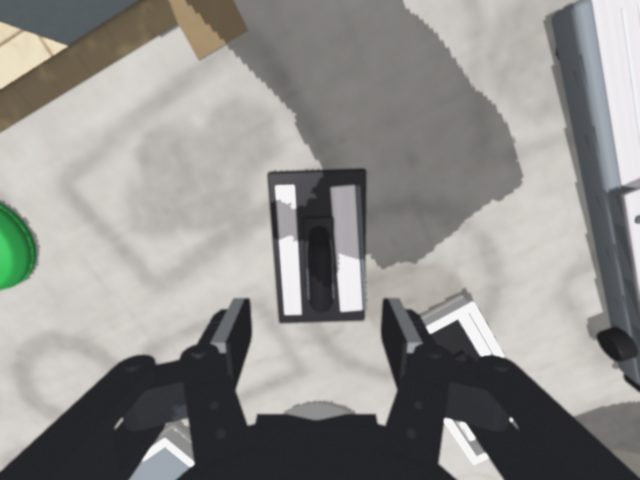

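The slicing insert is at (317,247) with its grip at (319,268), about 1.5° off the tool. Correcting and descending.

```bash
python3 -m pendant '[[[-1,0.2,1,0,0,-0.03,70],[0,0,3,0,0,0,70],[0,0,3,0,0,0,70],[0,0,0,0,0,0,70]]]'
python3 -c "
from h import *
to(.450,.106,.030,155.2)"
```

```text
time: 18.88
ee_pos: [0.4593, 0.1083, 0.0502]
tcp_rot: [179.6, 0.6, 155.4]
wrist_force: [-0.1, 0.3, -0.9]
opening: 0.0592
rotvec [0.008 0.01  0.003] shift now [ 0.768 -0.61   2.012] shift after turn [ 0.746 -0.597  2.023] q [ 13.263  -6.026 -20.9    74.42    0.006  37.864]
```

```bash
python3 -m pendant '[[[0.7,-0.6,1,0.008,0.01,0,70],[0.2,-0.1,1,0,0,0,70],[0,0,0,0,0,0,0],[0,0,0,0,0,0,0],[0,0,0,0,0,0,0]]]' 40;python3 -m pendant '[[[0,0,0,0,0,0,0],[0,0,0,0,0,0,0],[0,0,0,0,0,0,0],[0,0,0,0,0,0,0],[0,0,0,0,0,0,0]]]'
python3 -c "
from h import *
to(.63,-.135,.13,192)"
```

```text
time: 19.3
ee_pos: [0.4522, 0.107, 0.0332]
tcp_rot: [179.9, 0.1, 155.4]
wrist_force: [0.1, 1.0, 0.1]
opening: 0.0241
time: 19.72
ee_pos: [0.4544, 0.1076, 0.0363]
tcp_rot: [179.8, 0.3, 155.4]
wrist_force: [0.3, 0.7, -1.7]
opening: 0.0158
rotvec [ 0.002  0.006 -0.638] shift now [-26.111 -14.724  -9.301] shift after turn [-12.134 -27.386  -9.373] q [ 13.327  -5.954 -22.402  73.186   0.002  37.905]
```

```bash
python3 -m pendant '[[[0,0,-3,0,0,0,0],[0,0,-3,0,0,-0.1,0],[0,0,-3,0,0,-0.11,0],[0,0,-1,0,0,-0.11,0],[0,0,0,0,0,-0.11,0]]]';python3 -m pendant '[[[0,0,0,0,0,-0.11,0],[0,0,0,0,0,-0.1,0],[-1.5,-3.4,0,0,0,0,0],[-1.5,-3.4,0,0,0,0,0],[-1.5,-3.4,0,0,0,0,0]]]';python3 -m pendant '[[[-1.5,-3.4,0,0,0,0,0],[-1.5,-3.4,0,0,0,0,0],[-1.5,-3.4,0,0,0,0,0],[-1.5,-3.4,0,0,0,0,0],[0,0,0,0,0,0,0]]]'
python3 -c "
from h import *
to(.63,-.135,.04,192)"
```

```text
time: 20.13
ee_pos: [0.4517, 0.107, 0.1388]
tcp_rot: [180.0, 0.1, -179.2]
wrist_force: [-0.2, 0.1, -1.8]
opening: 0.0153
time: 20.55
ee_pos: [0.5203, 0.0213, 0.1426]
tcp_rot: [179.9, 0.4, -165.5]
wrist_force: [0.4, 0.3, -0.2]
opening: 0.0154
time: 20.97
ee_pos: [0.6184, -0.106, 0.1409]
tcp_rot: [180.0, 0.4, -165.6]
wrist_force: [0.6, 0.5, -1.7]
opening: 0.0155
rotvec [0.001 0.007 0.042] shift now [-0.325 -3.105 10.093] shift after turn [-0.53  -3.079 10.092] q [ -9.819  14.418  10.807  86.017   0.206 -24.23 ]
```

```bash
python3 -m pendant '[[[-0.4,-3.1,1,0,0.007,0.042,0],[0,0,2,0,0,0,0],[0,0,0,0,0,0,0],[0,0,0,0,0,0,0]]]'
python3 -c "
from h import *
to(.63,-.135,.04,192)
look('w9',dict(slicing_box=0,slicing_grip=bot.get_obs()['ee_pos'][2]+.012))"
```

```text
time: 21.3
ee_pos: [0.6315, -0.1392, 0.108]
tcp_rot: [179.9, -0.1, -168.3]
wrist_force: [-0.4, 0.5, -1.8]
opening: 0.0155
rotvec [ 0.002 -0.002 -0.006] shift now [0.048 0.424 6.802] shift after turn [0.062 0.438 6.801] q [-12.447  17.792  11.31   83.687   0.046 -24.128]
slicing_grip 0.56 [315. 326.] [ 0.632 -0.14 ] tool shift cm [-0.099 -0.115 -0.001]
```

View pics/w9.png

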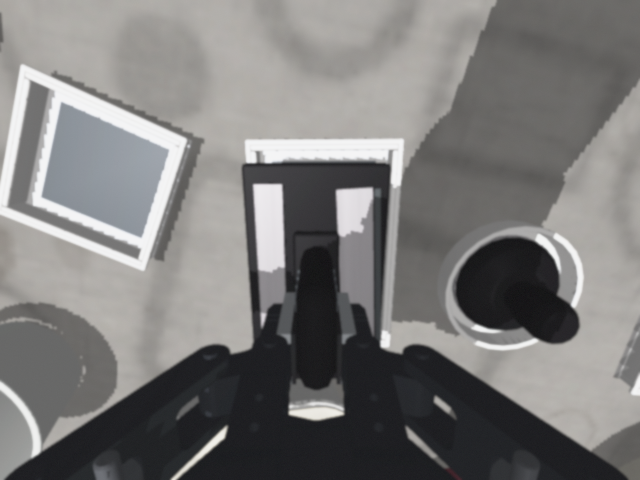

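```bash
python3 -c "
from h import *
K,P=cam('wrist'); z=bot.get_obs()['ee_pos'][2]
b=toz([[246,142],[404,140]],.022,K,P); p=toz([[243,164],[390,164]],z-.028,K,P); print(b,p)
u=np.array([np.cos(np.radians(192)),np.sin(np.radians(192))])
for q,l in((b,.076),(p,.064)):
  v=q[1]-q[0]; print(np.linalg.norm(v),np.degrees(np.arctan2(v[1],v[0])),q.mean(0)-u*l)
"
```

```text
[[ 0.568 -0.199]
 [ 0.546 -0.098]] [[ 0.575 -0.187]
 [ 0.56  -0.116]]
0.10294915119675604 102.38198010432079 [ 0.631 -0.132]
0.07255987224114274 101.68176989399375 [ 0.63  -0.138]
```

```bash
python3 -m pendant '[[[-0.1,0.4,1.5,0,0,0,0],[0.1,0,1.5,0,0,0,0],[0,0,0,0,0,0,0]]]'
python3 -c "
from h import *
to(.632,-.134,.04,191.9)"
```

```text
time: 21.7
ee_pos: [0.6322, -0.1324, 0.0836]
tcp_rot: [-179.9, 0.3, -168.1]
wrist_force: [-1.5, 0.3, -2.8]
opening: 0.0151
rotvec [-0.001  0.006  0.   ] shift now [ 0.081 -0.142  4.364] shift after turn [ 0.056 -0.147  4.364] q [-11.863  17.419   8.154  80.419   0.07  -23.788]
```

```bash
python3 -m pendant '[[[0.1,-0.1,1.5,0,0.006,0,0],[0.2,0,1,0,0,0,0],[0,0,0,0,0,0,0]]]'
python3 -c "
from h import *
to(.632,-.134,.04,191.9)"
```

```text
time: 21.95
ee_pos: [0.6305, -0.133, 0.0606]
tcp_rot: [-179.8, 0.2, -167.9]
wrist_force: [-1.0, -0.0, -2.2]
opening: 0.0151
rotvec [-0.003  0.003  0.003] shift now [-0.116 -0.125  2.062] shift after turn [-0.123 -0.13   2.062] q [-11.874  17.642   5.878  77.993  -0.079 -23.928]
```

```bash
python3 -m pendant '[[[0,-0.1,1,0,0,0,0],[0,0,0.8,0,0,0,0],[0,0,0.4,0,0,0,0],[0,0,0,0,0,0,0]]]'
python3 -c "
from h import *
to(.632,-.134,.04,191.9)"
```

```text
time: 22.28
ee_pos: [0.6316, -0.1344, 0.038]
tcp_rot: [-179.8, 0.3, -167.9]
wrist_force: [1.0, -0.7, 4.0]
opening: 0.0153
rotvec [-0.004  0.006  0.003] shift now [-0.049  0.026 -0.195] shift after turn [-0.048  0.027 -0.195] q [-11.972  18.158   4.006  75.457  -0.088 -24.022]
```

```bash
python3 -m pendant '[[[0,0,0,0,0,0,50],[0,0,0,0,0,0,50],[0,0,0,0,0,0,50],[0,0,-3,0,0,0,70],[0,0,-4,0,0,0,70]]]';python3 -m pendant '[[[0,0,-4,0,0,0.1,70],[0,0,-4,0,0,0.1,70],[0,0,-2,0,0,0.06,70],[0,0,0,0,0,0,70]]]'
python3 -c "
from h import *
look('w10',dict(slicing_box=0,slicing_grip=.052,round_box=0,holder_grip=.054))
to(.545,.352,.18,177)"
```

```text
time: 22.7
ee_pos: [0.6274, -0.1335, 0.1008]
tcp_rot: [179.9, -0.4, -168.0]
wrist_force: [0.3, -0.3, 1.0]
opening: 0.0598
time: 23.03
ee_pos: [0.6284, -0.1335, 0.2131]
tcp_rot: [-179.9, 0.1, 176.5]
wrist_force: [0.6, -0.4, -0.5]
opening: 0.0599
slicing_grip 0.83 [317. 229.] [ 0.633 -0.134] tool shift cm [-0.441 -0.005  0.   ]
holder_grip 0.79 [474. 220.] [0.632 0.011] tool shift cm [ 0.479 14.401 -0.018]
rotvec [ 0.    -0.008 -0.005] shift now [10.897 47.971  2.642] shift after turn [10.692 48.022  2.552] q [-11.965  17.958  22.288  94.796  -0.071  -8.694]
```

```bash
for i in 1; do python3 -m pendant '[[[0.9,4,0,0,0,0,70],[0.9,4,0,0,0,0,70],[0.9,4,0,0,0,0,70],[0.9,4,0,0,0,0,70],[0.9,4,0,0,0,0,70]]]'; done; python3 -m pendant '[[[0.9,4,0.4,0,0,0,70],[0.9,4,0.4,0,0,0,70],[0.9,4,0.4,0,0,0,70],[0.9,4,0.4,0,0,0,70],[0.9,4,0.4,0,0,0,70]]]'
python3 -c "
from h import *
to(.545,.352,.17,177)"
```

```text
time: 23.7
ee_pos: [0.5899, 0.0671, 0.1941]
tcp_rot: [-179.9, -1.3, 176.3]
wrist_force: [0.5, -0.1, -0.1]
opening: 0.06
time: 24.12
ee_pos: [0.5519, 0.2702, 0.1663]
tcp_rot: [-179.6, -2.0, 176.5]
wrist_force: [0.3, -0.6, 0.9]
opening: 0.0598
rotvec [-0.007 -0.035 -0.009] shift now [ 1.207  8.119 -0.381] shift after turn [ 1.117  8.132 -0.368] q [25.793 15.124 14.43  91.217  0.632 29.325]
```

```bash
python3 -m pendant '[[[0,0,0,0,-0.035,0,70],[0.5,3.8,0,0,0,0,70],[0.5,3.8,0,0,0,0,70],[0,0,0,0,0,0,70],[0,0,0,0,0,0,70]]]'
python3 -c "
from h import *
look('w11',dict(guard_grip=.082,mandoline=0,track_open=.03,julienne_grip=.052))
to(.545,.352,.063,177)"
```

```text
time: 24.53
ee_pos: [0.5378, 0.3534, 0.151]
tcp_rot: [-179.0, -0.9, 177.2]
wrist_force: [0.6, -1.0, -0.4]
opening: 0.0596
guard_grip 0.71 [320. 262.] [0.539 0.354] tool shift cm [-0.088  0.075 -0.003]
track_open 0.62 [324. 101.] [0.434 0.362] tool shift cm [10.44   0.322  0.168]
julienne_grip 0.58 [106. 345.] [0.616 0.171] tool shift cm [ -8.716 -17.857   0.157]
rotvec [-0.015 -0.013 -0.   ] shift now [-0.684  0.223  9.015] shift after turn [-0.563  0.088  9.026] q [33.195 18.407 17.057 89.778 -0.241 36.199]
```

View pics/w11.png

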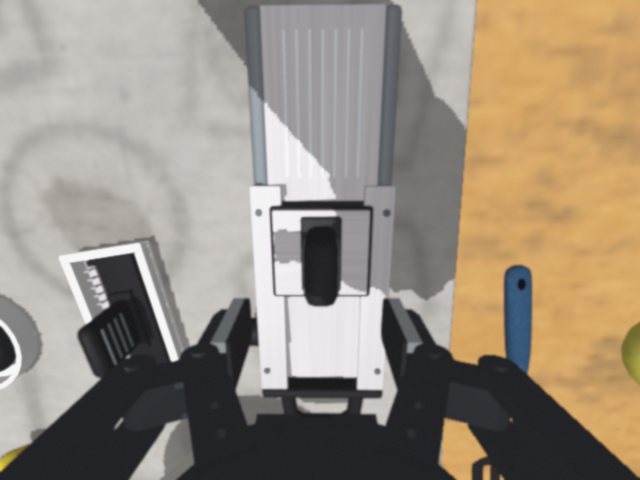

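The guard is at (320,255) in the track, whose midline runs along column 323, parallel to the tool. The open end is at the top of the image. Descending onto the grip.

```bash
python3 -m pendant '[[[-0.3,0.1,1,-0.015,-0.013,0,70],[0,0,3,0,0,0,70],[0,0,2.5,0,0,0,70],[0,0,0,0,0,0,70]]]'
python3 -c "
from h import *
to(.540,.353,.065,177)"
```

```text
time: 25.12
ee_pos: [0.5456, 0.3487, 0.09]
tcp_rot: [179.7, 0.3, 176.7]
wrist_force: [-0.7, -1.2, -1.1]
opening: 0.0601
rotvec [ 0.004  0.006 -0.006] shift now [0.594 0.387 2.498] shift after turn [0.577 0.401 2.499] q [32.583 17.433  8.873 81.011  0.004 35.899]
```

```bash
python3 -m pendant '[[[0.6,0.4,1,0.004,0.006,0,70],[0.2,0.1,1.2,0,0,0,70],[0,0,0,0,0,0,70]]]'
python3 -c "
from h import *
to(.540,.353,.065,177)"
```

```text
time: 25.37
ee_pos: [0.5385, 0.3529, 0.069]
tcp_rot: [179.9, 0.1, 176.5]
wrist_force: [-0.4, 0.1, -0.1]
opening: 0.0599
rotvec [ 0.001  0.001 -0.009] shift now [-0.15   0.022  0.4  ] shift after turn [-0.15   0.022  0.4  ] q [33.229 17.577  6.729 79.07   0.016 36.728]
```

```bash
python3 -m pendant '[[[0,0,0.3,0,0,0,0],[0,0,0,0,0,0,0],[0,0,0,0,0,0,0],[0,0,0,0,0,0,0],[0,0,0,0,0,0,0]]]' 40; python3 -m pendant '[[[0,0,0,0,0,0,0],[0,0,0,0,0,0,0],[0,0,0,0,0,0,0]]]'; python3 -m pendant '[[[0.5,0,-0.15,0,0,0,0],[1,0,0,0,0,0,0],[1.5,0,0,0,0,0,0],[0,0,0,0,0,0,0]]]'
python3 -c "
from h import *
o=bot.get_obs();print(o['wrist_force'],o['torque']);to(.434,.360,.069,176.5)"
```

```text
time: 25.78
ee_pos: [0.5395, 0.3538, 0.0688]
tcp_rot: [179.8, 0.2, 176.5]
wrist_force: [-0.3, -0.0, -1.4]
opening: 0.0214
time: 26.03
ee_pos: [0.5396, 0.354, 0.0692]
tcp_rot: [179.8, 0.2, 176.5]
wrist_force: [-0.6, 0.4, -1.3]
opening: 0.0216
time: 26.37
ee_pos: [0.5072, 0.3555, 0.0701]
tcp_rot: [179.8, 0.2, 176.5]
wrist_force: [0.5, -0.6, -1.3]
opening: 0.0216
[ 0.494 -0.55  -1.284] [-0.018  0.031 -0.06 ]
rotvec [ 0.003  0.003 -0.   ] shift now [7.337 0.002 0.085] shift after turn [7.337 0.005 0.107] q [35.014 14.059  2.548 78.253  0.02  38.54 ]
```

Sliding freely. Continuing along the track.

```bash
python3 -m pendant '[[[1.5,0,0,0,0,0,0],[1.5,0,0,0,0,0,0],[1.5,0,0,0,0,0,0],[1.5,0,0,0,0,0,0],[1.2,0,0,0,0,0,0]]]'; python3 -m pendant '[[[0,0,0,0,0,0,0],[0,0,0,0,0,0,0]]]'
python3 -c "
from h import *
to(.434,.360,.069,176.5)
look('w12',dict(guard_grip=.083,track_open=.03,mandoline=0))"
```

```text
time: 26.78
ee_pos: [0.4314, 0.3596, 0.0697]
tcp_rot: [179.8, 0.2, 176.4]
wrist_force: [0.1, -0.0, -0.9]
opening: 0.0216
time: 26.95
ee_pos: [0.4289, 0.3598, 0.0701]
tcp_rot: [179.8, 0.2, 176.6]
wrist_force: [-0.1, 0.5, -2.1]
opening: 0.0214
rotvec [0.003 0.004 0.001] shift now [-0.51   0.048  0.116] shift after turn [-0.511  0.049  0.114] q [40.     5.949 -6.702 77.059 -0.007 43.419]
guard_grip 0.72 [314. 329.] [0.431 0.358] tool shift cm [-0.253 -0.174  0.   ]
mandoline 0.65 [320. 399.] [0.546 0.356] tool shift cm [-11.744   0.274   0.043]
```

View pics/w12.png

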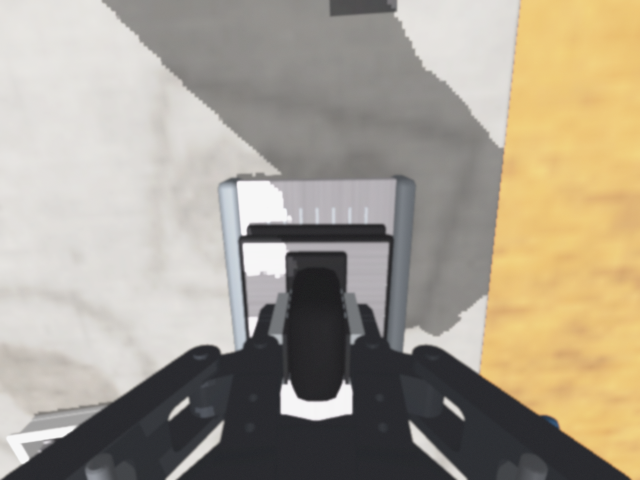

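```bash
python3 -c "
from h import *
K,P=cam('wrist'); print(toz([[225,182],[408,180]],.03,K,P), toz([[240,238],[391,238]],.056,K,P))
to(.61,-.30,.19,167.5)"
```

```text
[[0.372 0.314]
 [0.377 0.412]] [[0.396 0.324]
 [0.401 0.397]]
rotvec [0.003 0.003 0.157] shift now [-22.046 -64.709 -12.141] shift after turn [-31.868 -60.505 -12.01 ] q [39.925  6.058 -6.611 77.057 -0.005 43.419]
```

The open edge is at x = 0.375 and the guard's shield front at 0.398, so the guard's x in the slicer frame is about −0.11, clear of the lips. Lifting out.

```bash
python3 -m pendant '[[[0,0,-1.5,0,0,0,0],[0,0,-3,0,0,0,0],[0,0,-3,0,0,0,0],[0,0,-3,0,0,0.08,0],[0,0,-1,0,0,0.08,0]]]'; python3 -m pendant '[[[-1.8,-3.5,0,0,0,0,0],[-1.8,-3.5,0,0,0,0,0],[-1.8,-3.5,0,0,0,0,0],[-1.8,-3.5,0,0,0,0,0],[-1.8,-3.5,0,0,0,0,0]]]';python3 -c "
from h import *
to(.605,-.30,.19,167.5)"
```

```text
time: 27.57
ee_pos: [0.4303, 0.3571, 0.1839]
tcp_rot: [-179.8, -0.1, 167.0]
wrist_force: [0.3, 0.3, -0.7]
opening: 0.0216
time: 27.98
ee_pos: [0.4822, 0.1665, 0.1877]
tcp_rot: [179.8, 0.1, 167.1]
wrist_force: [1.4, -0.5, -1.4]
opening: 0.0218
rotvec [ 0.003  0.002 -0.006] shift now [-22.355 -42.748  -0.291] shift after turn [-22.083 -42.89   -0.233] q [19.02  -1.372 -1.273 89.898  0.055 31.884]
```

```bash
python3 -m pendant '[[[-1.8,-3.5,0,0,0,0,0],[-1.8,-3.5,0,0,0,0,0],[-1.8,-3.5,0,0,0,0,0],[-1.8,-3.5,0,0,0,0,0],[-1.8,-3.5,0,0,0,0,0]]]'; python3 -m pendant '[[[-1.8,-3.5,0,0,0,0,0],[-1.8,-3.5,0,0,0,0,0],[-1.8,-3.5,0.5,0,0,0,0],[-1.8,-3.5,0.5,0,0,0,0],[-1.8,-3.5,0.5,0,0,0,0]]]';python3 -c "
from h import *
to(.605,-.30,.12,167.5)"
```

```text
time: 28.4
ee_pos: [0.5335, -0.0356, 0.1881]
tcp_rot: [179.8, 0.3, 167.0]
wrist_force: [1.1, 0.6, -1.9]
opening: 0.022
time: 28.82
ee_pos: [0.5831, -0.2374, 0.1739]
tcp_rot: [179.8, 0.5, 166.8]
wrist_force: [1.6, 0.2, -1.7]
opening: 0.0214
rotvec [ 0.003  0.009 -0.013] shift now [-3.515 -5.613  5.409] shift after turn [-3.493 -5.641  5.394] q [-22.261  14.788  14.891  89.621   0.247  -9.033]
```

```bash
python3 -m pendant '[[[-1.5,-2.8,1.5,0,0.009,-0.012,0],[-1.5,-2,1.5,0,0,0,0],[0,0,1.5,0,0,0,0],[0,0,0,0,0,0,0],[0,0,0,0,0,0,0]]]';python3 -c "
from h import *
look('w13',dict(guard_box=0,guard_grip=bot.get_obs()['ee_pos'][2]+.013))
to(.605,-.30,.044,167.5)"
```

```text
time: 29.23
ee_pos: [0.602, -0.3065, 0.1224]
tcp_rot: [179.9, -0.2, 166.8]
wrist_force: [0.9, 0.4, -1.0]
opening: 0.0213
guard_grip 0.86 [315. 334.] [ 0.606 -0.308] tool shift cm [-0.478 -0.095 -0.002]
rotvec [ 0.001 -0.001 -0.011] shift now [-0.135  0.55   8.003] shift after turn [-0.134  0.56   8.002] q [-26.893  21.77   18.141  86.436   0.069 -13.787]
```

View pics/w13.png

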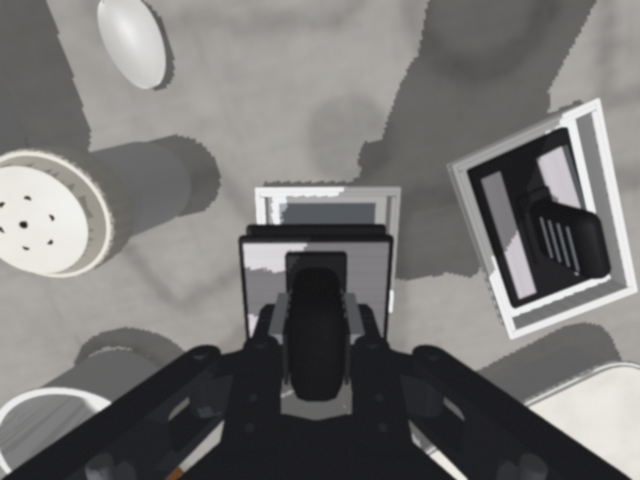

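```bash
python3 -c "
from h import *
K,P=cam('wrist'); z=bot.get_obs()['ee_pos'][2]
b=toz([[255,188],[401,188]],.022,K,P); p=toz([[240,237],[393,237]],z-.0135,K,P)
u=np.array([np.cos(np.radians(167)),np.sin(np.radians(167))])
for q,l in((b,.048),(p,.036)):
  v=q[1]-q[0]; print(np.linalg.norm(v),np.degrees(np.arctan2(v[1],v[0]))+90,q.mean(0)-u*l)
"
```

```text
0.10561160599877963 166.80312380865345 [ 0.61  -0.298]
0.07390692458283916 166.7857273782593 [ 0.606 -0.306]
```

```bash
python3 -m pendant '[[[-0.3,0.8,1.5,0,0,0,0],[0,0,1.5,0,0,0,0],[0,0,0,0,0,0,0]]]';python3 -c "
from h import *
to(.606,-.299,.044,167)"
```

```text
time: 29.63
ee_pos: [0.6093, -0.2963, 0.099]
tcp_rot: [-180.0, 0.4, 167.0]
wrist_force: [-1.3, -0.8, -2.1]
opening: 0.0215
rotvec [-0.     0.007  0.001] shift now [ 0.297 -0.34   5.501] shift after turn [ 0.26  -0.34   5.503] q [-25.967  21.671  15.256  83.213   0.085 -13.014]
```

```bash
python3 -m pendant '[[[0.3,-0.3,1.5,0,0.007,0,0],[0.2,0,1,0,0,0,0],[0,0,0.5,0,0,0,0],[0,0,0,0,0,0,0]]]';python3 -c "
from h import *
to(.606,-.299,.044,167)"
```

```text
time: 29.97
ee_pos: [0.6057, -0.296, 0.0744]
tcp_rot: [-179.9, 0.4, 167.3]
wrist_force: [0.2, -0.1, -2.5]
opening: 0.0218
rotvec [-0.001  0.007  0.005] shift now [-0.07  -0.281  3.04 ] shift after turn [-0.092 -0.285  3.039] q [-26.05   21.412  12.2    80.394   0.014 -13.31 ]
```

```bash
python3 -m pendant '[[[0,-0.3,1,0,0.007,0,0],[0.1,0,1,0,0,0,0],[0,0,0,0,0,0,0]]]';python3 -c "
from h import *
to(.606,-.299,.044,167)"
```

```text
time: 30.22
ee_pos: [0.6052, -0.299, 0.0555]
tcp_rot: [-179.9, 0.2, 167.3]
wrist_force: [-0.3, 0.7, -3.5]
opening: 0.0215
rotvec [-0.002  0.003  0.005] shift now [-0.08   0.018  1.154] shift after turn [-0.083  0.016  1.154] q [-26.258  22.034  10.92   78.707  -0.079 -13.554]
```

```bash
python3 -m pendant '[[[0,0,0.8,0,0,0,0],[0,0,0.5,0,0,0,0],[0,0,0,0,0,0,0]]]';python3 -c "
from h import *
to(.606,-.299,.044,167)"
```

```text
time: 30.47
ee_pos: [0.6056, -0.2995, 0.0419]
tcp_rot: [-179.9, 0.2, 167.3]
wrist_force: [0.7, -1.2, 2.8]
opening: 0.0217
rotvec [-0.002  0.004  0.005] shift now [-0.03   0.059 -0.212] shift after turn [-0.028  0.059 -0.212] q [-26.281  22.304   9.753  77.193  -0.082 -13.553]
```

```bash
python3 -m pendant '[[[0,0,0,0,0,0,50],[0,0,0,0,0,0,50],[0,0,0,0,0,0,50],[0,0,-3,0,0,0,60],[0,0,-4,0,0,0,60]]]'; python3 -m pendant '[[[0,0,-4,0,0,0,60],[0,0,-4,0,0,0,60],[0,3,-3,0,0,0,60],[0,4,0,0,0,0,60],[0,4,0,0,0,0,60]]]';python3 -m pendant '[[[0.5,4,0,0,0,0,60],[0.5,4,0,0,0,0,60],[0.5,4,0,0,0,0,60],[0,0,0,0,0,0,60],[0,0,0,0,0,0,60]]]';python3 -c "
from h import *
look('w14',dict(guard_grip=.056,holder_grip=.054,slicing_grip=.052,julienne_grip=.052,guard_box=0,round_box=0,slicing_box=0,julienne_box=0))"
```

```text
time: 30.88
ee_pos: [0.602, -0.2976, 0.1046]
tcp_rot: [180.0, -0.5, 167.3]
wrist_force: [0.2, -0.3, 1.1]
opening: 0.0514
time: 31.3
ee_pos: [0.6266, -0.1963, 0.2277]
tcp_rot: [-179.9, 0.1, 166.7]
wrist_force: [0.1, -0.4, -0.7]
opening: 0.0513
time: 31.72
ee_pos: [0.6418, -0.0636, 0.2321]
tcp_rot: [180.0, 0.6, 167.0]
wrist_force: [-0.3, 0.2, 0.1]
opening: 0.051
guard_grip 0.97 [ 78. 237.] [ 0.607 -0.297] tool shift cm [ -1.892 -23.546  -0.009]
slicing_grip 0.63 [242. 223.] [ 0.631 -0.137] tool shift cm [-0.591 -7.367 -0.003]
julienne_grip 0.75 [556. 134.] [0.616 0.166] tool shift cm [ 7.731 21.815 -0.051]
```

View pics/w14.png

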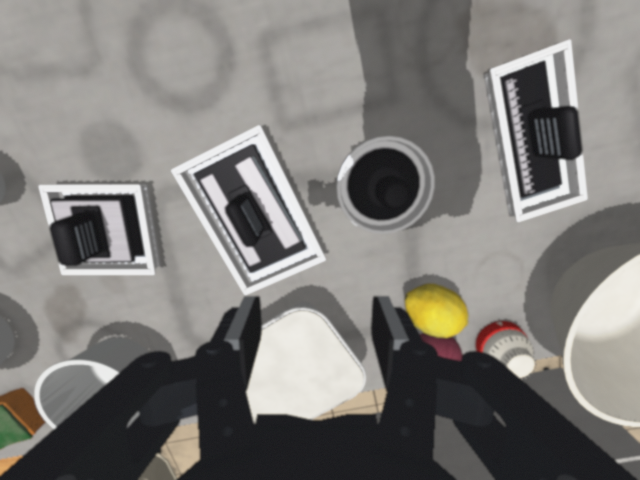

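All four parts lie flat inside their own boxes: guard (98,230), slicing (250,208), holder (385,185), julienne (538,130). Handing in.

```bash
python3 -c "
from workcell import bot
print(bot.job_done())"
```

```text
the job is handed in; nothing more can be done
None
```

The job is handed in at about 32 s of the 107 s allowed. All four parts lie flat in their own boxes, and the gripper was open and well clear of everything.

- **Guard:** I drew it along the track to x of about −0.11 m in the slicer's frame, held it there longer than the required 0.1 s, then lifted it off and put it in the guard box.
- **Other parts:** the black holder went into the round box, the julienne insert into the narrow box and the slicing insert into the wide box. The green look-alike was left alone.

In the last wrist picture every part was inside its rim and looked level. Offsets from the box centres I measured:

| Part | Offset from box centre |
|---|---|
| Guard | about 3–4 mm |
| Slicing insert | about 4 mm |
| Julienne insert | about 5 mm |
| Holder | 1–2 mm |

- **Not fully confirmed:** the network did not report the holder or any of the boxes in that last picture. The holder's offset is from a look taken earlier, and the others are against box centres measured earlier. How level the parts lie was judged by eye.
- **Went wrong on the way:** joint 6 reached its 180° limit while I was carrying the julienne insert. I fixed it by turning the tool half round, and nothing was dropped.
- **Forces:** the readings at the end of each move stayed under about 5 N.

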